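# Check a forming block's corners with the radius leaf that fits

## Task

Pick from the blue holder the radius leaf whose rounding matches the forming block on the large black board. Set its concave notch flush over the block's outer rounded corner, flat on the board, and let go of it there for a moment to see that it neither rocks nor gaps; then take it again and set its convex nose flush into the block's inner rounded corner, flat on the board, and leave it there. The other two leaves must lie in their places in the holder at the end; do not push the jar or the hammer about, and do not touch the parked block.

Things in the scene. Friction and masses are not known exactly. Their poses are not given: they have to be found in the camera images.
- leaf_white_center (a point): centre of the white radius leaf, half-way up: rigid flat plate 46 mm wide, 18 thick, 106 long, about 100 g. x lengthwise to the convex end, z up. Sides straight and parallel from x = -36 to +42 mm, for gripping across. In the holder only x above +8 mm sticks out and can be gripped. Underside 9 mm below
- leaf_white_notch (a point): centre of curvature of the white leaf's concave end: a 90 degree V notch rounded to R 8 mm at its bottom, V lines meet at leaf x = -30 mm, prong tips at x = -47. This point is in the air on the centre line at leaf x = -41.3 mm, same axes and height as the centre. It meets a heel's centre (in plan) when the notch is flush on a heel of equal radius
- leaf_white_nose (a point): centre of curvature of the white leaf's convex end: a 90 degree wedge with its nose rounded to R 8 mm, side lines meet at leaf x = +65 mm, tip at x = +61.7. This point is on the centre line at leaf x = +53.7 mm, same axes and height as the centre. It meets an inner corner's centre (in plan) when the nose is flush in a corner of equal radius
- leaf_red_center (a point): centre of the red radius leaf, half-way up: rigid flat plate 46 mm wide, 18 thick, 106 long, about 100 g. x lengthwise to the convex end, z up. Sides straight and parallel from x = -36 to +42 mm, for gripping across. In the holder only x above +8 mm sticks out and can be gripped. Underside 9 mm below
- leaf_red_notch (a point): centre of curvature of the red leaf's concave end: a 90 degree V notch rounded to R 13 mm at its bottom, V lines meet at leaf x = -30 mm, prong tips at x = -47. This point is in the air on the centre line at leaf x = -48.4 mm, same axes and height as the centre. It meets a heel's centre (in plan) when the notch is flush on a heel of equal radius
- leaf_red_nose (a point): centre of curvature of the red leaf's convex end: a 90 degree wedge with its nose rounded to R 13 mm, side lines meet at leaf x = +65 mm, tip at x = +59.6. This point is on the centre line at leaf x = +46.6 mm, same axes and height as the centre. It meets an inner corner's centre (in plan) when the nose is flush in a corner of equal radius
- leaf_yellow_center (a point): centre of the yellow radius leaf, half-way up: rigid flat plate 46 mm wide, 18 thick, 106 long, about 100 g. x lengthwise to the convex end, z up. Sides straight and parallel from x = -36 to +42 mm, for gripping across. In the holder only x above +8 mm sticks out and can be gripped. Underside 9 mm below
- leaf_yellow_notch (a point): centre of curvature of the yellow leaf's concave end: a 90 degree V notch rounded to R 18 mm at its bottom, V lines meet at leaf x = -30 mm, prong tips at x = -47. This point is in the air on the centre line at leaf x = -55.5 mm, same axes and height as the centre. It meets a heel's centre (in plan) when the notch is flush on a heel of equal radius
- leaf_yellow_nose (a point): centre of curvature of the yellow leaf's convex end: a 90 degree wedge with its nose rounded to R 18 mm, side lines meet at leaf x = +65 mm, tip at x = +57.5. This point is on the centre line at leaf x = +39.5 mm, same axes and height as the centre. It meets an inner corner's centre (in plan) when the nose is flush in a corner of equal radius
- block_alu_heel (a point): pale grey bare aluminium L-shaped forming block, fixed, 30 mm high, legs 36 wide, 106 long outside, outer (heel) and inner corner both R 13 mm. Point: centre of curvature of the heel, 9 mm above the board. x = the L's line of symmetry from heel to inner corner, z up. Heel side lines meet at x = -18.4. Check this block if its y < 0.33 m (large board); else it is parked on the side board
- block_alu_fillet (a point): centre of curvature (R 13 mm) of the rounded inner corner of the pale grey bare aluminium block, in the open on its line of symmetry, 50.9 mm along the block's x axis from the heel's centre, 9 mm above the board; same axes. The inner walls' lines meet 18.4 mm back from it (-x); beside the leaf's nose half they leave no room for fingers
- block_wood_heel (a point): mid-brown wooden L-shaped forming block, fixed, 30 mm high, legs 36 wide, 106 long outside, outer (heel) and inner corner both R 18 mm. Point: centre of curvature of the heel, 9 mm above the board. x = the L's line of symmetry from heel to inner corner, z up. Heel side lines meet at x = -25.5. Check this block if its y < 0.33 m (large board); else it is parked on the side board
- block_wood_fillet (a point): centre of curvature (R 18 mm) of the rounded inner corner of the mid-brown wooden block, in the open on its line of symmetry, 50.9 mm along the block's x axis from the heel's centre, 9 mm above the board; same axes. The inner walls' lines meet 25.5 mm back from it (-x); beside the leaf's nose half they leave no room for fingers
- holder_mid (a point): top centre of the blue leaf holder, a fixed comb 67 (x) by 251 (y) by 22 mm high with three open-topped channels 49 mm wide at y = -85, 0, +85 mm, open to -x. A leaf lies in each, centre at holder x = -25.5 mm, convex end to -x, past the walls' ends at x = -33.5. Leaves lift straight out. Which leaf is in which channel varies
- jar_center (a point): bystander: upright amber glass jar with black lid, 60 mm diameter, 75 mm high, standing on the far side of the board; this point is half-way up
- mallet: bystander: hammer about 200 mm long lying on the far side of the board behind the holder, handle towards its own -x; origin on its underside
- board: large fixed black board, 470 mm (x) by 780 mm (y), 12 mm thick; its top, on which all the work lies, is at world z = 0.012 m. Leaves, blocks and board are smooth (friction about 0.35): a leaf pressed lightly along its length slides home and lines itself up. Origin: centre of its underside
Not all that is in view belongs to the job. Of the things shaped like the part that bears leaf_red_center, the red one is meant.

How it is judged:
By the outcome, as a careful person would: the job done as asked, in the order asked, and still so for the second after the job is handed in, with the robot touching nothing.
It also fails if it takes over 53 s, if anything falls off the work surface, if the arm or the gripper's body presses on something with over 40 N, if the wrist force passes 120 N, or if a joint passes its speed limit or range.

## Robot

A 7-joint arm with a two-finger parallel gripper is mounted at the origin on the work surface. World frame = base frame: x ahead of the robot, y to its left, z up, the work surface at z = 0. Lengths are in mm, angles in rad, forces in N, time in s.
With the tool pointing down it reaches from about 400 to 875 mm from the base axis. Payload 4.4 kg.
Tool frame: the origin (TCP) lies on the centre line of the jaws, within the pads' length; the fingertips stand 25 mm ahead of it and the grasp point (between the pads) lies 6 mm ahead of it (ctrl.finger_overhang is the distance from the TCP to the fingertips, in mm); z points along the fingers, y is the line along which they close (so a half turn about z gives the same grasp; the last joint's range is limited). The gripper opens to 85 mm and grips with 20 to 120 N. Pads are 22 mm wide; open, the fingers measure 114 mm over their backs; the gripper's body (76 mm by 85 mm) begins 54 mm behind the grasp point. The pads swing forward as they close: fully open they stand 13 mm farther back than shut.
Start: joints at [1.038, 0.628, 0.038, 1.517, -0.027, 0.996, -0.02], TCP at [292.547, -580.46, 256.313] pointing down, gripper open.
Joint ranges: [-3.06, 3.06], [-0.37, 2.12], [-1.25, 1.32], [0.18, 2.47], [-1.1, 4.24], [0.23, 1.98], [-2.94, 2.94]. Speed limits (rad/s): [2.57, 2.57, 3.14, 3.14, 3.14, 3.14, 3.14].

## Interface

Orientations are given as [roll, pitch, yaw] about the fixed x, y, z axes, in that order (R = Rz(yaw) Ry(pitch) Rx(roll)).
In Python, from cell import ctrl gives the robot as it stands. The module is installed in compiled form; this text tells all that it offers.
- The arm moves only by the tool play_rows, never from a script. Its argument "targets" is a list of rows, each a list of 5 numbers: the closure, from 0 (fully open) to 1 (shut), then the shift along the tool's x, y, z in cm, then the turn about the tool's z in degrees. In form: [[gripper, dx, dy, dz, spin], ...]. A call has 1 to 10 rows; each row is the pose to reach, as a shift and turn from the pose commanded when the call began, along the tool's axes at that moment; what a row does not reach only later rows make up. A row lasts 1/10 s, in which the tool goes at most 50 mm and 8.59 degrees, less where a joint would pass 70% of its speed; a pose out of reach is approached as far as the arm can. A call with a gripper value outside its range is refused whole. The fingers move at their own pace and stop on an object; the grip force is fixed at half the most. Time passes only in rows, so rows that repeat a pose let the fingers close. It gives the time, the measured TCP pose, the force, the opening and the grip force at its end, in the units of the state.
- ctrl.read_state(): the state, without advancing time (a new reading comes with each control period).
- ctrl.get_image(name): name is "side" or "top" or "wrist"; returns (picture, depth): 420x560x3 uint8, red, green, blue; 420x560 float32, mm along the optical axis (not along the pixel's ray), 0 where there is no reading.
- ctrl.calibration(name): a dict with "vfov" (degrees; the focal length in pixels is half the picture's height over the tangent of half this angle, whatever the lens; pixels are square), "cx", "cy" (the principal point, pixels), "k1" (the pictures are not rectified: a ray, as slopes to the right and down, at radius r is drawn at 1 + k1 r^2 times it, then the intrinsics apply), "extrinsics" (4x4, takes a point from camera to world coordinates); the wrist camera has in their place "mount" (4x4, takes a point from camera to tool coordinates, whose origin is the TCP and whose axes are the flange's). Camera axes: x right, y down, z forward; pixel columns grow to the right and rows downward; lengths in mm; the calibration is good to about 2 mm. A picture is of the moment at which its call begins: read the wrist's pose just before it. calibration takes no time and is no camera call.
- ctrl.finish_job(): hands the job in; it is judged then, once.
Trained networks look in the newest picture that a camera, given by its name, has taken for a name from the list of things; names that differ only in an ending like _2 or _b are one class to them, and where a whole thing is asked for, a point or a joint stands for the part that bears it (a point fixed in the world has none). Each returns a list of dicts, best first, with "confidence" (0 to 1); they miss things now and then, are a little off and sometimes report something else, mostly with a low value. They report only what shows in the picture. A call takes as long as a camera call. They do not tell look-alikes from the thing itself.
- ctrl.search_frame(camera, name): "bbox" ([left, top, right, bottom] in pixels, round what is visible of it).
- ctrl.trace(camera, name): "pixels" (420x560 bool, what is visible of it) and "bbox" ([left, top, right, bottom] in pixels, round what is visible of it).
The state is a dict: "clock": time; "qpos": joint angles; "qd": joint speeds; "tau": joint torques, N m; "eef_pos": TCP position; "tool_rot": TCP orientation; "force": force on the tool from outside, world axes, zero at the start; "torque": the same for the moment, N m; "width": finger opening in mm; "gripper_force": force on a finger pad.
Only numpy, scipy, OpenCV 4.12 (cv2) and the standard library are available. Lean on these libraries where they do the work, as an engineer would, in place of code of your own. Each camera call takes 0.05 s, during which the arm holds its last target. There are 200 camera calls.

## Working session

There is one attempt and no reset: what is moved stays moved. The work goes in short steps, Python scripts to look and compute and a tool call to move; the robot and the scene stay as the last step left them, time stands still between calls to the robot, and variables do not carry over. Pictures are saved under pics/ and viewed, at most 10 in all, crops included, and the job is handed in when it is done.

Besides the shell and the picture viewer there is one more tool, called after "Emit:" by a JSON object that holds its "fn" and its "kwargs", one argument or row to a line. play_rows: Moves the arm, as the interface text tells. Its arguments: {"type":"object","properties":{"targets":{"type":"array"}},"required":["targets"]}

```bash
mkdir -p pics; cat > h.py <<'E'
import numpy as np, cv2
from cell import ctrl
from scipy.spatial.transform import Rotation as R
def toolT(s=None):
    s=s or ctrl.read_state(); T=np.eye(4); T[:3,3]=s["eef_pos"]
    T[:3,:3]=R.from_euler("xyz",s["tool_rot"]).as_matrix(); return T
def shot(name):
    T=toolT(); im,d=ctrl.get_image(name); c=ctrl.calibration(name)
    E=np.array(c["extrinsics"]) if "extrinsics" in c else T@np.array(c["mount"])
    return im,d,c,E
def rays(c,uv):
    f=210/np.tan(np.radians(c["vfov"])/2)
    K=np.array([[f,0,c["cx"]],[0,f,c["cy"]],[0,0,1.]])
    uv=np.atleast_2d(np.array(uv,float)); p=(uv-[c["cx"],c["cy"]])/f; q=p.copy()
    for _ in range(20): q=p/(1+c["k1"]*(q**2).sum(1,keepdims=True))
    return np.c_[q,np.ones(len(q))]
def onplane(c,E,uv,z):
    r=rays(c,uv)@E[:3,:3].T; o=E[:3,3]; return o+r*((z-o[2])/r[:,2])[:,None]
def bydepth(c,E,uv,d):
    uv=np.atleast_2d(uv).astype(int); r=rays(c,uv)*d[uv[:,1],uv[:,0]][:,None]
    return r@E[:3,:3].T+E[:3,3]
def save(n,im): cv2.imwrite("pics/"+n,cv2.cvtColor(im,cv2.COLOR_RGB2BGR))
E
python3 - <<'E'
from h import *
for n in ("top","side"):
    im,d,c,E=shot(n); save(n+"0.png",im); np.savez(n+"0.npz",im=im,d=d,E=E); print(n,{k:v for k,v in c.items() if k!="extrinsics"},E.round(3).tolist())
s=ctrl.read_state(); print(s)
for k in ["leaf_red_center","leaf_white_center","leaf_yellow_center","block_alu_heel","block_wood_heel","holder_mid","jar_center","mallet"]:
    print(k,[(r["bbox"],round(r["confidence"],2)) for r in ctrl.search_frame("top",k)[:4]])
E
```

```text
top {'vfov': 46.44087182630488, 'cx': 271.2746226140845, 'cy': 214.62253020269054, 'k1': -0.1547052772393453} [[0.026, -0.975, 0.222, 165.636], [-1.0, -0.024, 0.012, -19.004], [-0.006, -0.223, -0.975, 1562.545], [0.0, 0.0, 0.0, 1.0]]
side {'vfov': 42.85561682014545, 'cx': 272.0028205528048, 'cy': 212.84825568447974, 'k1': -0.16044465370528763} [[-0.923, -0.221, 0.315, -72.093], [-0.385, 0.542, -0.747, 1389.522], [-0.006, -0.811, -0.585, 1161.553], [0.0, 0.0, 0.0, 1.0]]
{'clock': 0.1, 'qpos': array([ 1.03819414,  0.62926244,  0.03846075,  1.51825534, -0.02699921,
        0.99631602, -0.02003302]), 'qd': array([ 0.00040576,  0.0001384 ,  0.00213509, -0.00158174,  0.00013015,
        0.00029822, -0.00023108]), 'tau': array([ 5.04110183e-03, -5.64522600e+01,  1.23098351e+00, -1.93972099e+01,
        1.13061361e-02,  5.41408474e-03,  2.50875178e-05]), 'eef_pos': array([ 292.30837131, -579.98663761,  255.47965515]), 'tool_rot': array([-3.13987015e+00,  2.78550269e-05,  4.66756969e-01]), 'force': array([-0.29084289,  0.21288845, -0.30464143]), 'torque': array([ 0.03838885, -0.03161869,  0.04150313]), 'gripper_force': 0.0, 'width': 85.39583341301588}
leaf_red_center [([399.3, 285.4, 429.8, 305.3], 0.92), ([172.2, 281.2, 194.4, 312.5], 0.84), ([333.6, 280.0, 356.5, 314.2], 0.81), ([311.0, 203.8, 326.5, 235.2], 0.67)]
leaf_white_center [([338.7, 205.9, 354.8, 238.0], 0.66)]
leaf_yellow_center [([367.3, 206.8, 380.7, 241.8], 0.75)]
block_alu_heel [([202.7, 174.5, 232.2, 220.4], 0.57), ([163.8, 127.2, 408.9, 269.6], 0.28)]
block_wood_heel [([107.4, 187.0, 140.5, 228.3], 0.76), ([366.0, 204.4, 380.5, 239.7], 0.52)]
holder_mid [([308.3, 198.0, 386.3, 223.8], 0.86)]
jar_center [([262.4, 127.9, 281.3, 156.9], 0.79)]
mallet [([363.2, 208.1, 381.1, 238.3], 0.56)]
```

```bash
python3 - <<'E'
import cv2
a=cv2.imread("pics/top0.png")[110:330,90:450]
cv2.imwrite("pics/top0c.png",cv2.resize(a,(792,484),interpolation=cv2.INTER_CUBIC))
E
```

```text
(no output)
```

View pics/top0c.png

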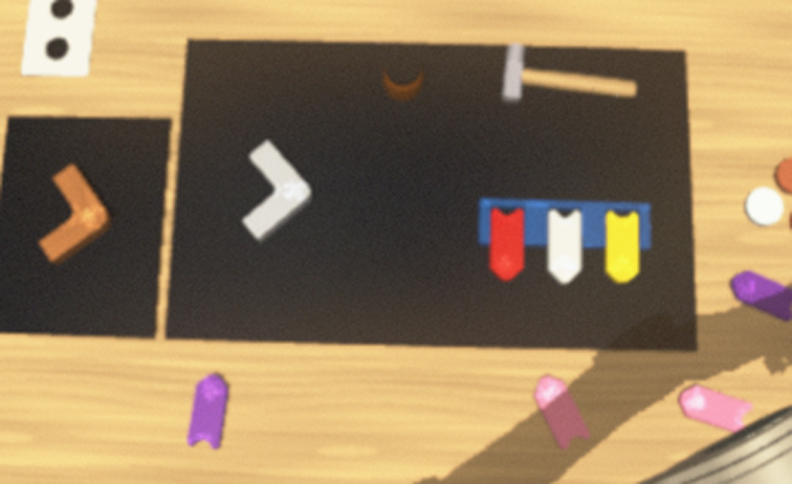

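View pics/side0.png

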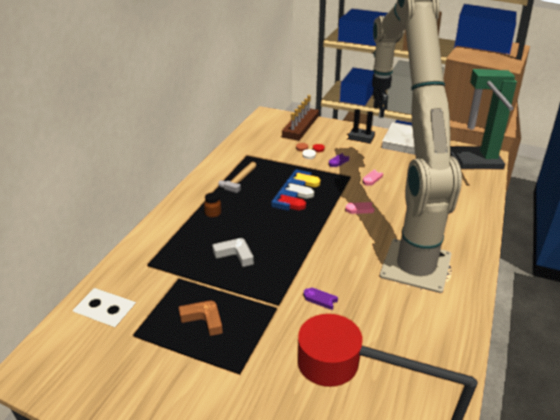

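Red leaf is at full pixel (320,221) in the holder; look-alikes are two purple at (185,297) and (435,240), two pink at (345,297) and (414,295), and the white (346,221) and yellow (373,221) leaves. The bare-aluminium block (R13) is on the large board at ~(216,197), with its heel pointing right in the image (−y). So red is the right leaf. The wooden block at (122,205) is parked.

```bash
python3 - <<'E'
from h import *
z=np.load("top0.npz"); im,d,E=z["im"],z["d"],z["E"]; c=ctrl.calibration("top")
v=im.astype(int); r,g,b=v[...,0],v[...,1],v[...,2]
def comp(m,seed,zz,lab):
    n,l,st,ce=cv2.connectedComponentsWithStats(m.astype(np.uint8)); k=l[seed[1],seed[0]]
    ys,xs=np.where(l==k); uv=np.c_[xs,ys]; P=onplane(c,E,uv,zz); Q=bydepth(c,E,uv,d)
    rc=cv2.minAreaRect(P[:,:2].astype(np.float32)); print(lab,len(xs),"plane centroid",P.mean(0).round(1),"rect",np.round(rc[0],1),np.round(rc[1],1),round(rc[2],1),"depth med",np.median(Q,0).round(1), "zrange",np.percentile(Q[:,2],[5,95]).round(1))
    return P
comp((r>150)&(g<90)&(b<90),(320,221),30,"red")
comp((b>110)&(r<90),(320,205) if b[205,320]>110 else (333,212),34,"holder")
P=comp((r>120)&(g>120)&(b>110),(222,197),42,"alu")
hull=cv2.convexHull(P[:,:2].astype(np.float32))
print(cv2.approxPolyDP(hull,12,True)[:,0].round(0).tolist())
print(bydepth(c,E,[[270,145],[320,215],[346,221],[330,212],[280,230]],d).round(1))
print(ctrl.calibration("wrist"))
E
```

```text
red 431 plane centroid [ 500.9 -157.    30. ] rect [ 500.3 -157.3] [102.2  45.3] 0.4 depth med [ 501.8 -157.1   28.8] zrange [21.8 35.4]
holder 735 plane centroid [ 538.8 -243.1   34. ] rect [ 531.4 -242.8] [250.5  69. ] 89.8 depth med [ 543.3 -243.7   33. ] zrange [27.2 38.6]
alu 666 plane centroid [569.1 183.1  42. ] rect [570.7 201.6] [110.3 108.6] 42.5 depth med [567.9 184.5  40.3] zrange [18.9 46.3]
[[644.0, 196.0], [619.0, 224.0], [522.0, 228.0], [496.0, 204.0], [561.0, 133.0]]
[[ 731.1    9.    86.8]
 [ 517.  -156.7   33.8]
 [ 500.6 -241.1   28.4]
 [ 528.  -189.    32.4]
 [ 469.6  -29.7    9.5]]
{'vfov': 68.90710879231987, 'cx': 278.07324100331044, 'cy': 205.50577647570833, 'k1': 0.01043647449251849, 'mount': array([[-4.53268079e-04, -9.54737992e-01, -2.97447744e-01,
         7.56736816e+01],
       [ 9.99999480e-01, -1.61107618e-04, -1.00673912e-03,
        -5.02214001e-01],
       [ 9.13250987e-04, -2.97448046e-01,  9.54737569e-01,
        -1.17210132e+02],
       [ 0.00000000e+00,  0.00000000e+00,  0.00000000e+00,
         1.00000000e+00]])}
```

```bash
cat >> h.py <<'E'
def plan(xyz,yaw_deg):
    T=toolT(); d=T[:3,:3].T@(np.array(xyz)-T[:3,3])/10
    yaw=np.degrees(np.arctan2(T[1,0],T[0,0])); s=-((yaw_deg-yaw+180)%360-180)
    print("from",T[:3,3].round(1),"yaw",yaw.round(2),"-> shift cm",d.round(2),"spin",round(s,2))
E
python3 - <<'E'
from h import *
plan((505,-157,210),0); print(ctrl.finger_overhang)
E
```

```text
from [ 292.5 -580.4  256.3] yaw 26.74 -> shift cm [ 38.03 -28.25   4.63] spin 26.74
25.0
```

Emit:
{"fn": "play_rows", "kwargs": {
  "targets": [
    [0.1,38,-28.2,4.5,26.7],
    [0.1,38,-28.2,4.5,26.7],
    [0.1,38,-28.2,4.5,26.7],
    [0.1,38,-28.2,4.5,26.7],
    [0.1,38,-28.2,4.5,26.7],
    [0.1,38,-28.2,4.5,26.7],
    [0.1,38,-28.2,4.5,26.7],
    [0.1,38,-28.2,4.5,26.7],
    [0.1,38,-28.2,4.5,26.7],
    [0.1,38,-28.2,4.5,26.7]
  ]
}}

```text
clock: 1.5
eef_pos: [507.0, -152.3, 211.1]
tool_rot: [-3.139, -0.001, 0.007]
force: [0.3, 0.5, 0.1]
width: 77.0
gripper_force: 0.0
```

Emit:
{"fn": "play_rows", "kwargs": {
  "targets": [
    [0.1,0,0,0,0],
    [0.1,0,0,0,0],
    [0.1,0,0,0,0]
  ]
}}

```text
clock: 1.8
eef_pos: [504.4, -159.2, 211.5]
tool_rot: [3.141, 0.0, -0.001]
force: [0.5, -0.1, -0.4]
width: 76.7
gripper_force: 0.0
```

```bash
python3 - <<'E'
from h import *
plan((505,-157,210),0); s=ctrl.read_state(); print(s["clock"],s["width"],s["force"])
im,d,c,E=shot("wrist"); np.savez("w0.npz",im=im,d=d,E=E); save("w0.png",im)
E
```

```text
from [ 504.4 -159.2  211.5] yaw -0.08 -> shift cm [ 0.05 -0.22  0.15] spin -0.08
1.8 76.7136152051554 [ 0.49815829 -0.08836198 -0.38162863]
```

View pics/w0.png

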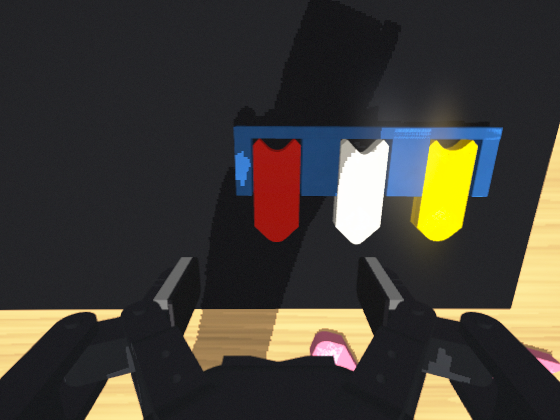

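The wrist view shows the red leaf at (277,190), spanning (253..301, 138..242). White is at (360,190) and yellow at (448,190), with a free fingertip gap either side of red.

```bash
python3 - <<'E'
from h import *
z=np.load("w0.npz"); im,d,E=z["im"],z["d"],z["E"]; c=ctrl.calibration("wrist")
v=im.astype(int); r,g,b=v[...,0],v[...,1],v[...,2]
m=((r>90)&(g<60)&(b<60)).astype(np.uint8); n,l,st,ce=cv2.connectedComponentsWithStats(m); k=l[190,277]
ys,xs=np.where(l==k); uv=np.c_[xs,ys]
Q=bydepth(c,E,uv,d); print("z",np.percentile(Q[:,2],[5,50,95]).round(1))
P=onplane(c,E,uv,30); print(P.min(0),P.max(0),P.mean(0)); print(cv2.minAreaRect(P[:,:2].astype(np.float32)))
print("holder/board z",bydepth(c,E,[[320,165],[410,180],[100,250],[100,150]],d).round(1))
E
```

```text
z [28.2 29.6 30.8]
[ 447.2773859  -180.34419957   30.        ] [ 553.42513157 -133.59876245   30.        ] [ 503.19038266 -156.93909251   30.        ]
((500.3692321777344, -156.94442749023438), (46.43434524536133, 106.21072387695312), 89.62686920166016)
holder/board z [[ 529.  -199.4   34.3]
 [ 513.8 -288.6   33.2]
 [ 428.5   43.1   11.5]
 [ 540.9   22.9   12.5]]
```

```bash
python3 - <<'E'
from h import *
z=np.load("w0.npz"); im,d,E=z["im"],z["d"],z["E"]; c=ctrl.calibration("wrist"); M=np.array(c["mount"])
for (x0,x1) in ((150,205),(355,410)):
    uv=np.array([[x,y] for x in range(x0,x1) for y in range(250,330)]); Q=bydepth(c,M,uv,d); dd=d[uv[:,1],uv[:,0]]
    Q=Q[(dd>20)&(dd<160)]; print(len(Q),np.percentile(Q,[0,2,50,98,100],axis=0).round(1).tolist())
plan((482.5,-157,60),0)
E
```

```text
2887 [[-11.9, -52.8, -46.3], [-9.8, -51.4, -39.1], [7.6, -39.3, -11.0], [12.3, -34.9, 12.7], [17.9, -28.5, 15.5]]
3004 [[-12.2, 27.5, -45.6], [-9.6, 34.1, -38.7], [7.9, 38.5, -11.7], [12.3, 50.6, 12.5], [17.2, 51.8, 16.5]]
from [ 504.4 -159.4  211.6] yaw -0.11 -> shift cm [-2.19 -0.25 15.16] spin -0.11
```

Emit:
{"fn": "play_rows", "kwargs": {
  "targets": [
    [0.2,-2.2,-0.25,4,0],
    [0.2,-2.2,-0.25,8,0],
    [0.2,-2.2,-0.25,12,0],
    [0.2,-2.2,-0.25,14,0],
    [0.2,-2.2,-0.25,15,0],
    [0.2,-2.2,-0.25,15,0]
  ]
}}

```text
clock: 2.45
eef_pos: [482.2, -156.1, 60.5]
tool_rot: [-3.141, 0.002, -0.001]
force: [-0.8, -0.2, -1.0]
width: 68.3
gripper_force: 0.0
```

```bash
python3 - <<'E'
from h import *
plan((482.5,-157,36.5),0)
E
```

```text
from [ 482.2 -156.1   60.5] yaw -0.07 -> shift cm [0.04 0.09 2.4 ] spin -0.07
```

Emit:
{"fn": "play_rows", "kwargs": {
  "targets": [
    [0.2,0,0.1,1.2,0],
    [0.2,0,0.1,2.4,0],
    [0.2,0,0.1,2.4,0],
    [0.35,0,0.1,2.4,0],
    [0.6,0,0.1,2.4,0],
    [0.6,0,0.1,2.4,0],
    [0.6,0,0.1,2.4,0]
  ]
}}

```text
clock: 3.15
eef_pos: [483.4, -156.3, 37.9]
tool_rot: [3.141, -0.001, 0.001]
force: [-0.2, 0.0, 5.7]
width: 44.6
gripper_force: 62.1
```

Emit:
{"fn": "play_rows", "kwargs": {
  "targets": [
    [0.6,0,0,-1.5,0],
    [0.6,0,0,-4,0],
    [0.6,0,0,-8,0],
    [0.6,0,0,-11,0],
    [0.6,0,0,-11,0]
  ]
}}

```text
clock: 3.65
eef_pos: [485.4, -156.9, 150.9]
tool_rot: [3.14, -0.007, 0.001]
force: [0.6, -0.2, -1.2]
width: 44.6
gripper_force: 61.7
```

```bash
python3 - <<'E'
from h import *
plan((553,40,190),85); s=ctrl.read_state(); print(s["width"],s["gripper_force"],s["force"])
E
```

```text
from [ 485.4 -156.9  150.9] yaw 0.05 -> shift cm [  6.81 -19.67  -3.9 ] spin -84.95
44.641732846491486 61.70744061470032 [ 0.62632276 -0.19014124 -1.24768021]
```

Emit:
{"fn": "play_rows", "kwargs": {
  "targets": [
    [0.6,0.7,-2,-0.5,-8.5],
    [0.6,1.4,-4,-1,-17],
    [0.6,2.1,-6,-1.5,-25.5],
    [0.6,2.8,-8,-2,-34],
    [0.6,3.5,-10,-2.5,-42.5],
    [0.6,4.2,-12,-3,-51],
    [0.6,4.9,-14,-3.5,-59.5],
    [0.6,5.6,-16,-4,-68],
    [0.6,6.3,-18,-4,-76.5],
    [0.6,6.8,-19.7,-4,-85]
  ]
}}

```text
clock: 4.65
eef_pos: [550.7, 42.3, 186.5]
tool_rot: [-3.141, -0.001, 1.491]
force: [-0.1, -0.3, -1.5]
width: 44.6
gripper_force: 61.7
```

Emit:
{"fn": "play_rows", "kwargs": {
  "targets": [
    [0.6,0,0,0,0],
    [0.6,0,0,0,0],
    [0.6,0,0,0,0],
    [0.6,0,0,0,0]
  ]
}}

```text
clock: 5.05
eef_pos: [550.4, 39.5, 187.0]
tool_rot: [-3.141, 0.001, 1.481]
force: [-0.1, -0.4, -1.5]
width: 45.1
gripper_force: 61.6
```

```bash
python3 - <<'E'
from h import *
plan((553,40,190),85); s=ctrl.read_state(); print(s["clock"],s["width"],s["force"],s["tool_rot"])
im,d,c,E=shot("wrist"); np.savez("w1.npz",im=im,d=d,E=E); save("w1.png",im)
E
```

```text
from [550.4  39.5 187. ] yaw 84.87 -> shift cm [ 0.07  0.25 -0.3 ] spin -0.13
5.05 45.05209164094276 [-0.06934397 -0.42134304 -1.54511426] [-3.14090029e+00  9.98011116e-04  1.48130690e+00]
```

View pics/w1.png

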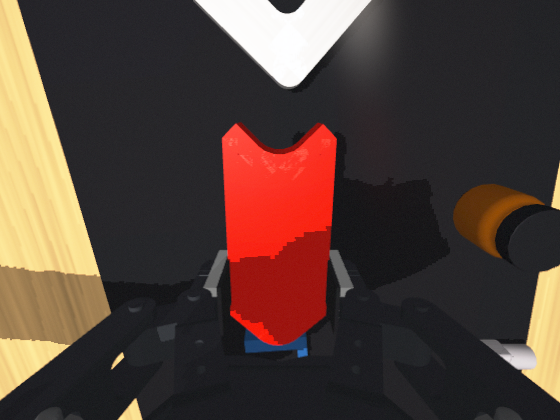

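The picture shows the block's heel apex at (289,87) with its side lines running to (195,0) and (372,0). The held red leaf spans (222..337, 123..346), with its notch bottom at (279,153), facing the heel. The jar is clear to the right at (505,225).

```bash
cat > fit.py <<'E'
from h import *
def line(P):
    vx,vy,x,y=cv2.fitLine(P.astype(np.float32),cv2.DIST_HUBER,0,.01,.01).ravel(); p=np.array([x,y]); n=np.array([-vy,vx]); return p,np.array([vx,vy]),np.abs((P-p)@n).std()
def meet(a,b): t=np.linalg.solve(np.c_[a[1],-b[1]],b[0]-a[0]); return a[0]+t[0]*a[1]
def edge(mask,cols,last=True):
    out=[]
    for x in cols:
        y=np.where(mask[:,x])[0]
        if len(y): out.append((x,y.max()+.5 if last else y.min()-.5))
    return np.array(out,float)
E
python3 - <<'E'
from fit import *
z=np.load("w1.npz"); im,d,E=z["im"],z["d"],z["E"]; c=ctrl.calibration("wrist"); M=np.array(c["mount"])
g=im.min(2).astype(int)
print("col 289",g[60:110,289].tolist()); print("col 240",g[30:60,240].tolist()); print("col 330", g[30:70,330].tolist())
for th in (90,180):
    m=g>th; m[110:]=0
    L=line(onplane(c,E,edge(m,range(205,268)),42)[:,:2]); Rr=line(onplane(c,E,edge(m,range(308,360)),42)[:,:2])
    a=meet(L,Rr); print(th,"apex",a.round(2),"angles",[np.degrees(np.arctan2(*l[1][::-1])).round(2) for l in (L,Rr)],L[2].round(2),Rr[2].round(2))
print("blocktop z",np.median(bydepth(c,E,[[x,60] for x in range(275,300)],d),0))
# leaf in tool frame
v=im.astype(int); m=(v[...,0]>90)&(v[...,1]<70)&(v[...,2]<70)
ys,xs=np.where(m); uv=np.c_[xs,ys]; Q=bydepth(c,M,uv,d); print("leaf tool z",np.percentile(Q[:,2],[5,25,50,75,95]).round(1))
top=uv[Q[:,2]<np.median(Q[:,2])+4]; zt=np.median(Q[:,2])
P=onplane(c,M,top,zt); print(P.min(0),P.max(0)); print(cv2.minAreaRect(P[:,:2].astype(np.float32)))
for rows in (range(160,250),):
    l=onplane(c,M,[[np.where(m[y])[0].min()-.5,y] for y in rows],zt)[:,:2]; r=onplane(c,M,[[np.where(m[y])[0].max()+.5,y] for y in rows],zt)[:,:2]
    for q in (l,r): k=line(q); print(k[0].round(2),np.degrees(np.arctan(k[1][1]/k[1][0])).round(2))
E
```

```text
col 289 [254, 254, 254, 254, 254, 254, 254, 254, 254, 251, 249, 249, 248, 248, 249, 250, 250, 250, 250, 250, 250, 250, 250, 250, 251, 249, 221, 93, 85, 37, 24, 36, 37, 34, 39, 38, 36, 35, 39, 36, 37, 36, 34, 38, 34, 35, 38, 37, 38, 37]
col 240 [252, 252, 252, 252, 252, 252, 252, 252, 252, 252, 252, 252, 252, 249, 220, 138, 100, 78, 51, 37, 36, 38, 39, 38, 37, 38, 39, 40, 39, 38]
col 330 [246, 245, 246, 246, 245, 245, 245, 246, 247, 248, 248, 248, 248, 248, 247, 247, 242, 202, 103, 40, 39, 38, 38, 40, 38, 37, 37, 35, 35, 37, 37, 38, 43, 45, 44, 42, 46, 42, 45, 43]
90 apex [566.26 126.68] angles [np.float32(-47.35), np.float32(41.74)] 0.09 2.31
180 apex [566.87 126.98] angles [np.float32(-47.95), np.float32(42.62)] 0.15 0.08
blocktop z [566.76788488 152.02778732  41.85784045]
leaf tool z [  7.5   8.1   8.5   9.  132. ]
[-35.22103102 -23.82472336   8.5192422 ] [71.44946913 95.04101887  8.5192422 ]
((17.668045043945312, 35.49554443359375), (106.91261291503906, 118.42733001708984), 0.8495255708694458)
[ 40.54 -23.71] 0.4
[40.59 62.43] -75.25
```

```bash
python3 - <<'E'
from h import *
plan((564.2,57.6,90),87.3);plan((564.2,57.6,42),87.3)
E
```

```text
from [550.5  39.8 187.2] yaw 84.91 -> shift cm [1.9  1.21 9.71] spin -2.39
from [550.5  39.8 187.2] yaw 84.91 -> shift cm [ 1.91  1.21 14.51] spin -2.39
```

Emit:
{"fn": "play_rows", "kwargs": {
  "targets": [
    [0.6,0.6,0.4,4,-2.4],
    [0.6,1.2,0.8,7.5,-2.4],
    [0.6,1.9,1.2,11,-2.4],
    [0.6,1.9,1.2,12.5,-2.4],
    [0.6,1.9,1.2,13.8,-2.4],
    [0.6,1.9,1.2,14.4,-2.4],
    [0.6,1.9,1.2,14.4,-2.4],
    [0.6,1.9,1.2,14.4,-2.4]
  ]
}}

```text
clock: 5.9
eef_pos: [565.1, 58.6, 44.4]
tool_rot: [3.14, -0.0, 1.526]
force: [0.6, 0.2, -1.2]
width: 44.6
gripper_force: 61.5
```

```bash
cat > look.py <<'E'
from fit import *
def look(n):
    im,d,c,E=shot("wrist"); np.savez(n+".npz",im=im,d=d,E=E); save(n+".png",im); M=np.array(c["mount"])
    v=im.astype(int); m=((v[...,0]>80)&(v[...,1]<70)&(v[...,2]<70)).astype(np.uint8)
    k,l,st,_=cv2.connectedComponentsWithStats(m); m=l==1+st[1:,4].argmax()
    ys,xs=np.where(m); uv=np.c_[xs,ys]; Q=bydepth(c,M,uv,d); zt=np.median(Q[:,2])
    P=onplane(c,M,uv,zt); print("leaf tool z",zt.round(1),"world z",np.median(bydepth(c,E,uv,d)[:,2]).round(1),"bounds",P[:,:2].min(0).round(1),P[:,:2].max(0).round(1))
    return im,d,c,E,M,m,zt
def sides(c,M,m,zt,rows):
    out=[]
    for f in (lambda y:np.where(m[y])[0].min()-.5, lambda y:np.where(m[y])[0].max()+.5):
        k=line(onplane(c,M,[[f(y),y] for y in rows],zt)[:,:2]); out.append(k); print("side",k[0].round(2),"ang",np.degrees(np.arctan(k[1][1]/k[1][0])).round(2),k[2].round(2))
E
python3 - <<'E'
from look import *
plan((564.9,72.6,38.5),87.3); print(ctrl.read_state()["force"])
im,d,c,E,M,m,zt=look("w2"); sides(c,M,m,zt,range(160,240))
E
```

```text
from [565.1  58.6  44.4] yaw 87.41 -> shift cm [ 1.4  -0.09  0.59] spin 0.11
[ 0.58684268  0.24676668 -1.22685932]
leaf tool z 8.5 world z 35.9 bounds [-35.8 -23.9] [71.5 22.9]
side [ 39.67 -23.74] ang 0.48 0.06
side [39.66 22.78] ang 0.34 0.06
```

View pics/w2.png

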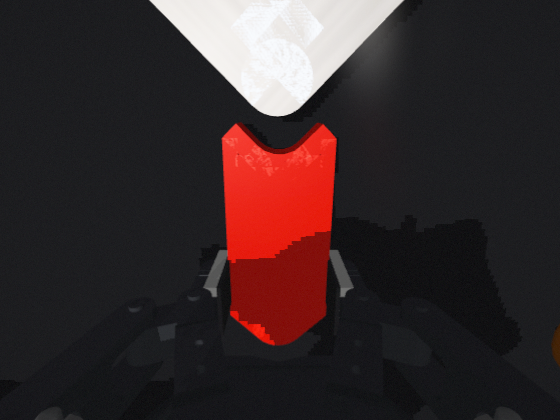

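The notch bottom at (279,153) faces the heel apex at (278,117), well aligned. Next I re-measure the block in the tool frame.

```bash
cat >> look.py <<'E'
def block(im,c,M,zb,lc,rc,last=True,ymax=125,th=150):
    m=im.min(2).astype(int)>th; m[ymax:]=0
    L=line(onplane(c,M,edge(m,lc,last),zb)[:,:2]); Rr=line(onplane(c,M,edge(m,rc,last),zb)[:,:2])
    a=meet(L,Rr); A=[np.degrees(np.arctan(l[1][1]/l[1][0])) for l in (L,Rr)]
    print("meet tool",a.round(2),"axis ang",np.mean(A).round(2),"angs",np.round(A,2),"res",L[2].round(2),Rr[2].round(2)); return a
E
python3 - <<'E'
from look import *
z=np.load("w2.npz"); c=ctrl.calibration("wrist"); M=np.array(c["mount"]); zt=toolT()[2,3]
block(z["im"],c,M,zt-42,range(165,245),range(310,390))
E
```

```text
meet tool [68.73 -1.03] axis ang -0.1 angs [-44.99  44.79] res 0.05 0.04
```

Emit:
{"fn": "play_rows", "kwargs": {
  "targets": [
    [0.6,0.3,-0.02,0.3,-0.5],
    [0.6,0.7,-0.02,0.55,-0.5],
    [0.6,1.1,-0.02,0.55,-0.5],
    [0.6,1.3,-0.02,0.55,-0.5],
    [0.6,1.3,-0.02,0.55,-0.5],
    [0.6,1.3,-0.02,0.55,-0.5]
  ]
}}

```text
clock: 6.55
eef_pos: [565.0, 72.4, 38.0]
tool_rot: [3.141, -0.001, 1.535]
force: [-0.1, 0.9, 1.6]
width: 44.7
gripper_force: 61.8
```

Emit:
{"fn": "play_rows", "kwargs": {
  "targets": [
    [0.6,0.1,0,0,0],
    [0.6,0.15,0,0,0],
    [0.6,0.15,0,0,0]
  ]
}}

```text
clock: 6.85
eef_pos: [565.0, 72.9, 38.0]
tool_rot: [3.141, 0.0, 1.534]
force: [-0.1, -1.1, 3.0]
width: 44.6
gripper_force: 62.0
```

Emit:
{"fn": "play_rows", "kwargs": {
  "targets": [
    [0.6,0.1,0,0,0],
    [0.6,0.15,0,0,0],
    [0.6,0.15,0,0,0]
  ]
}}

```text
clock: 7.15
eef_pos: [565.1, 73.1, 38.0]
tool_rot: [3.142, 0.002, 1.533]
force: [-0.6, -4.9, 4.8]
width: 44.4
gripper_force: 62.2
```

```bash
python3 - <<'E'
from look import *
s=ctrl.read_state(); print(s["force"],s["eef_pos"],s["tool_rot"])
im,d,c,E,M,m,zt=look("w3"); sides(c,M,m,zt,range(160,240))
block(im,c,M,toolT()[2,3]-42,range(150,215),range(340,390),ymax=118)
E
python3 - <<'E'
import cv2
a=cv2.imread("pics/w3.png")[60:200,180:380]; cv2.imwrite("pics/w3c.png",cv2.resize(a,(800,560),interpolation=cv2.INTER_NEAREST))
E
```

```text
[-0.56784122 -4.87160818  4.75480333] [565.07381497  73.1344169   37.9624403 ] [3.14157195e+00 1.90065618e-03 1.53324745e+00]
leaf tool z 8.4 world z 29.5 bounds [-35.7 -23.8] [70.3 22.9]
side [ 40.01 -23.69] ang 0.52 0.06
side [39.69 22.83] ang 0.48 0.06
meet tool [54.46  0.16] axis ang 0.37 angs [-44.74  45.47] res 0.0 0.04
```

View pics/w3c.png

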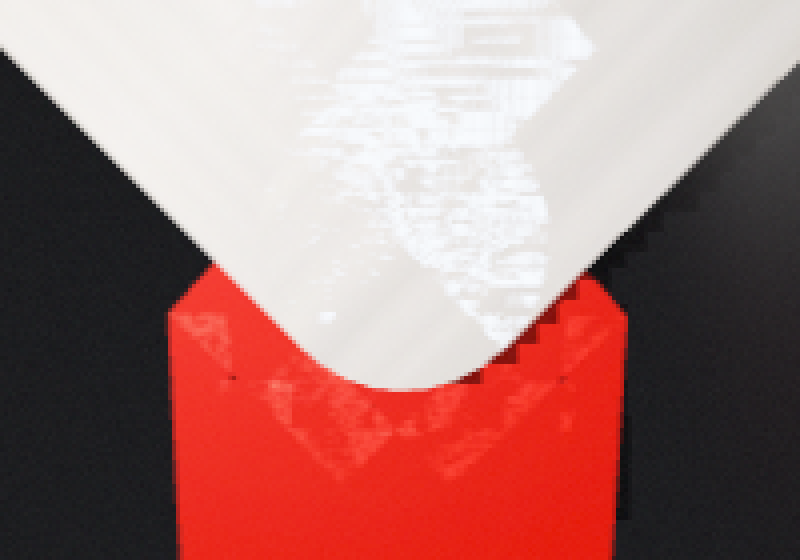

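The notch sits closed on the heel on both flanks, with about 5 N of push and the leaf angle matching the block's. Releasing.

Emit:
{"fn": "play_rows", "kwargs": {
  "targets": [
    [0.45,0,0,0,0],
    [0.25,0,0,0,0],
    [0.2,0,0,0,0],
    [0.2,0,0,-0.3,0],
    [0.2,0,0,-2,0],
    [0.2,0,0,-5,0],
    [0.2,0.3,0,-7,0],
    [0.2,0.3,0,-7,0],
    [0.2,0.3,0,-7,0],
    [0.2,0.3,0,-7,0]
  ]
}}

```text
clock: 8.2
eef_pos: [564.3, 77.6, 107.0]
tool_rot: [-3.14, 0.0, 1.535]
force: [0.8, 0.1, -1.3]
width: 68.5
gripper_force: 0.0
```

Emit:
{"fn": "play_rows", "kwargs": {
  "targets": [
    [0.2,0,0,0,0],
    [0.2,0,0,0,0],
    [0.2,0,0,0,0],
    [0.2,0,0,0,0],
    [0.2,0,0,0,0],
    [0.2,0,0,0,0]
  ]
}}

```text
clock: 8.8
eef_pos: [565.0, 77.8, 107.8]
tool_rot: [3.142, -0.0, 1.535]
force: [-0.2, 0.1, -0.6]
width: 68.2
gripper_force: 0.0
```

```bash
python3 - <<'E'
from look import *
s=ctrl.read_state(); print(s["clock"],s["force"],s["eef_pos"],s["tool_rot"],s["width"])
im,d,c,E,M,m,zt=look("w4"); sides(c,M,m,zt,range(140,200))
block(im,c,M,toolT()[2,3]-42,range(190,235),range(325,380),ymax=150)
save("w4c.png",cv2.resize(im[0:300,130:430],(600,600),interpolation=cv2.INTER_NEAREST))
E
```

```text
8.8 [-0.24445479  0.09453583 -0.62690975] [565.04493104  77.8040888  107.80597035] [ 3.14155195e+00 -1.65789794e-05  1.53495030e+00] 68.2474254225286
leaf tool z 78.3 world z 29.5 bounds [-40.  -23.8] [65.8 23.4]
side [ 42.39 -23.4 ] ang 0.46 0.11
side [39.66 23.32] ang 0.68 0.1
meet tool [49.23  0.33] axis ang 0.44 angs [-44.2   45.07] res 0.06 0.05
```

View pics/w4c.png

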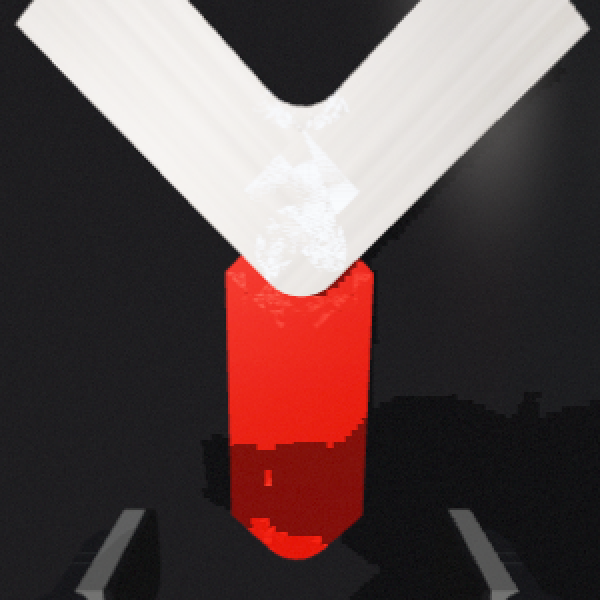

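The leaf, let go of, lies flat (top z 29.5) and closed on both heel flanks, with the notch bottom at the heel. No gap or rock shows. I'll retake it 13 mm behind its centre.

Emit:
{"fn": "play_rows", "kwargs": {
  "targets": [
    [0.2,1.6,0,0,0],
    [0.2,3.2,0,2,0],
    [0.2,3.2,0,4.5,0],
    [0.2,3.2,0,6,0],
    [0.2,3.2,0,6.9,0],
    [0.2,3.2,0,6.9,0],
    [0.35,3.2,0,6.9,0],
    [0.6,3.2,0,6.9,0],
    [0.6,3.2,0,6.9,0],
    [0.6,3.2,0,6.9,0]
  ]
}}

```text
clock: 9.85
eef_pos: [567.1, 109.8, 40.0]
tool_rot: [3.139, -0.001, 1.535]
force: [0.5, -0.6, 6.1]
width: 44.5
gripper_force: 63.1
```

Emit:
{"fn": "play_rows", "kwargs": {
  "targets": [
    [0.6,-0.3,0,-0.3,0],
    [0.6,-0.3,0,-2,0],
    [0.6,-0.3,0,-5,0],
    [0.6,0,0,-7,0],
    [0.6,4,0,-7,0],
    [0.6,8,0,-7,0],
    [0.6,12,0,-7,0],
    [0.6,15,0,-7,0],
    [0.6,16.6,0,-7,0],
    [0.6,16.6,0,-7,0]
  ]
}}

```text
clock: 10.85
eef_pos: [571.4, 278.2, 108.7]
tool_rot: [-3.141, -0.001, 1.538]
force: [-0.4, 0.3, -1.0]
width: 44.3
gripper_force: 62.2
```

Emit:
{"fn": "play_rows", "kwargs": {
  "targets": [
    [0.6,0,0,0,0],
    [0.6,0,0,0,0],
    [0.6,0,0,0,0]
  ]
}}

```text
clock: 11.15
eef_pos: [572.6, 273.1, 108.7]
tool_rot: [-3.141, 0.002, 1.532]
force: [0.2, -0.3, -1.5]
width: 44.6
gripper_force: 62.2
```

```bash
python3 - <<'E'
from look import *
s=ctrl.read_state(); print(s["clock"],s["force"],s["eef_pos"],s["tool_rot"],s["width"])
im,d,c,E,M,m,zt=look("w5"); sides(c,M,m,zt,range(160,220))
b=R.from_euler("z",1.535-np.radians(.45)).as_matrix()[:,0]  # estimate of block x axis
# block heel apex from w4: tool (49.23,.33) at TCP (565.04,77.80), yaw 1.535
y=1.535; a=np.array([565.04,77.80])+49.23*np.array([np.cos(y),np.sin(y)])+.33*np.array([np.sin(y),-np.cos(y)])
inner=np.r_[a+50.9*b[:2],42]; Ti=np.linalg.inv(toolT()); print("heel apex",a,"bx",b,"inner apex in tool",(Ti@np.r_[inner,1]).round(2))
E
```

```text
11.15 [ 0.22414454 -0.33734918 -1.48998487] [572.59072899 273.10482926 108.7358162 ] [-3.14140134e+00  1.60807087e-03  1.53202484e+00] 44.64194809810678
leaf tool z 10.6 world z 98.2 bounds [-47.7 -24.1] [39.5 22.7]Traceback (most recent call last):
  File "<stdin>", line 3, in <module>
  File "look.py", line 12, in sides
    k=line(onplane(c,M,[[f(y),y] for y in rows],zt)[:,:2]); out.append(k); print("side",k[0].round(2),"ang",np.degrees(np.arctan(k[1][1]/k[1][0])).round(2),k[2].round(2))
                         ~^^^
  File "look.py", line 11, in <lambda>
    for f in (lambda y:np.where(m[y])[0].min()-.5, lambda y:np.where(m[y])[0].max()+.5):
                       ~~~~~~~~~~~~~~~~~~~~~^^
    return umr_minimum(a, axis, None, out, keepdims, initial, where)
ValueError: zero-size array to reduction operation minimum which has no identity
```

View pics/w5.png

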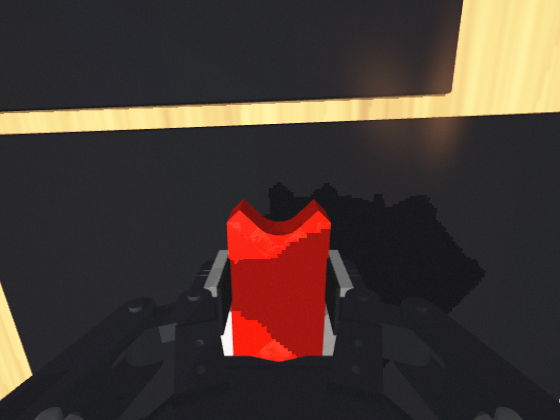

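The red leaf is held with its notch at (279,225) and its nose hidden by the gripper; the block lies behind, under the gripper, with its tips just visible at (228,340) and (330,340).

```bash
python3 - <<'E'
from look import *
z=np.load("w5.npz"); im=z["im"]; c=ctrl.calibration("wrist"); M=np.array(c["mount"])
v=im.astype(int); m=(v[...,0]>80)&(v[...,1]<70)&(v[...,2]<70); sides(c,M,m,10.6,range(230,250)); sides(c,M,m,10.6,range(285,335))
y=1.535; b=np.array([np.cos(y+np.radians(-.45)),np.sin(y+np.radians(-.45))])
a=np.array([565.04,77.80])+49.23*np.array([np.cos(y),np.sin(y)])+.33*np.array([np.sin(y),-np.cos(y)])
print("heel apex",a,"bx",b)
print("inner apex in tool",(np.linalg.inv(toolT())@np.r_[a+50.9*b,42,1]).round(2))
w=np.load("w4.npz"); yy=1.535; T=np.linalg.inv(np.eye(4))
zb=107.8-42
block(w["im"],c,M,zb,range(228,262),range(302,336),last=True,ymax=53)
E
```

```text
side [ 20.64 -23.93] ang 2.87 0.14
side [20.93 22.66] ang -2.81 0.16
side [-20.77 -23.47] ang 0.9 21.07
side [-15.43  21.85] ang -0.42 0.15
heel apex [567.13166544 126.98665201] bx [0.04363645 0.99904748]
inner apex in tool [-95.79   0.43  66.94   1.  ]
meet tool [106.06   1.63] axis ang 0.04 angs [ 89.97 -89.9 ] res 0.0 0.0
```

```bash
python3 - <<'E'
from h import *
plan((573.1+.044*10,255.6+10,43),87.95)
plan((573.1,255.6,40.3),87.95)
E
```

```text
from [572.6 273.6 108.8] yaw 87.81 -> shift cm [-0.79  0.13  6.58] spin -0.14
from [572.6 273.6 108.8] yaw 87.81 -> shift cm [-1.79  0.12  6.86] spin -0.14
```

Emit:
{"fn": "play_rows", "kwargs": {
  "targets": [
    [0.6,0,0.1,2.5,-0.1],
    [0.6,-0.4,0.1,4.5,-0.1],
    [0.6,-0.7,0.1,6,-0.1],
    [0.6,-0.7,0.1,6.6,-0.1],
    [0.6,-0.7,0.1,6.8,-0.1],
    [0.6,-0.7,0.1,6.8,-0.1],
    [0.6,-0.7,0.1,6.8,-0.1]
  ]
}}

```text
clock: 11.9
eef_pos: [573.5, 269.2, 41.7]
tool_rot: [3.14, -0.001, 1.537]
force: [0.0, 0.4, -1.2]
width: 44.5
gripper_force: 62.2
```

```bash
python3 - <<'E'
from h import *
plan((573.1,255.6,40.3),87.95); print(ctrl.read_state()["force"])
E
```

```text
from [573.5 269.2  41.7] yaw 88.05 -> shift cm [-1.36  0.01  0.14] spin 0.1
[ 0.00394712  0.43647353 -1.15868816]
```

Emit:
{"fn": "play_rows", "kwargs": {
  "targets": [
    [0.6,-0.4,0,0.1,0],
    [0.6,-0.8,0,0.15,0],
    [0.6,-1.1,0,0.15,0],
    [0.6,-1.2,0,0.15,0],
    [0.6,-1.2,0,0.15,0]
  ]
}}

```text
clock: 12.4
eef_pos: [573.1, 256.6, 40.0]
tool_rot: [3.14, -0.001, 1.536]
force: [1.2, 0.4, 4.5]
width: 44.4
gripper_force: 62.9
```

Emit:
{"fn": "play_rows", "kwargs": {
  "targets": [
    [0.6,-0.1,0,0.03,0],
    [0.6,-0.15,0,0.03,0],
    [0.6,-0.15,0,0.03,0]
  ]
}}

```text
clock: 12.7
eef_pos: [573.1, 256.5, 40.0]
tool_rot: [3.14, -0.002, 1.537]
force: [-0.6, 0.6, 6.0]
width: 44.4
gripper_force: 63.0
```

Emit:
{"fn": "play_rows", "kwargs": {
  "targets": [
    [0.6,-0.1,0,0,0],
    [0.6,-0.15,0,0,0],
    [0.6,-0.15,0,0,0]
  ]
}}

```text
clock: 13.0
eef_pos: [573.1, 256.0, 40.0]
tool_rot: [3.139, -0.004, 1.537]
force: [0.0, 4.5, 6.3]
width: 44.6
gripper_force: 63.0
```

Emit:
{"fn": "play_rows", "kwargs": {
  "targets": [
    [0.6,-0.1,0,0,0],
    [0.6,-0.1,0,0,0],
    [0.6,-0.1,0,0,0]
  ]
}}

```text
clock: 13.3
eef_pos: [573.3, 255.8, 40.0]
tool_rot: [3.139, -0.005, 1.538]
force: [0.7, 5.5, 4.3]
width: 44.6
gripper_force: 62.9
```

Emit:
{"fn": "play_rows", "kwargs": {
  "targets": [
    [0.45,0,0,0,0],
    [0.25,0,0,0,0],
    [0.2,0,0,0,0],
    [0.2,0,0,-0.5,0],
    [0.2,0,0,-3,0],
    [0.2,0,0,-7,0],
    [0.2,-3,0,-10,0],
    [0.2,-7,0,-12,0],
    [0.2,-9,0,-12,0],
    [0.2,-9,0,-12,0]
  ]
}}

```text
clock: 14.3
eef_pos: [569.8, 157.5, 160.0]
tool_rot: [3.141, 0.003, 1.53]
force: [0.3, -1.0, -0.6]
width: 68.2
gripper_force: 0.0
```

Emit:
{"fn": "play_rows", "kwargs": {
  "targets": [
    [0.2,0,0,0,0],
    [0.2,0,0,0,0],
    [0.2,0,0,0,0]
  ]
}}

```text
clock: 14.6
eef_pos: [568.8, 164.4, 158.6]
tool_rot: [-3.141, -0.001, 1.539]
force: [-0.8, -0.2, 0.2]
width: 68.4
gripper_force: 0.0
```

```bash
python3 - <<'E'
from look import *
s=ctrl.read_state(); print(s["clock"],s["force"],s["eef_pos"],s["tool_rot"],s["width"])
im,d,c,E,M,m,zt=look("w6"); save("w6c.png",im)
ctrl.get_image("top"); im2,_,_,_=shot("top"); save("top1.png",im2)
E
```

```text
14.6 [-0.81984617 -0.18390319  0.23460705] [568.83283394 164.43625352 158.59515784] [-3.14080594e+00 -7.60468715e-04  1.53897794e+00] 68.41888547001821
leaf tool z 129.1 world z 29.6 bounds [ 20.  -23.1] [126.4  24.1]
```

View pics/w6.png

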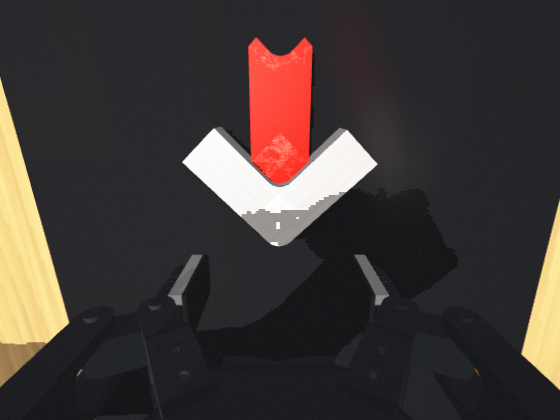

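The red leaf's nose is seated in the inner corner at (280,187), and the leaf lies along the block's axis. I'll check the residual numerically in this same picture.

```bash
python3 - <<'E'
from look import *
z=np.load("w6.npz"); im=z["im"]; c=ctrl.calibration("wrist"); M=np.array(c["mount"]); zb=158.6-42
v=im.astype(int); m=(v[...,0]>80)&(v[...,1]<70)&(v[...,2]<70)&(np.arange(420)[:,None]<200)&(abs(np.arange(560)-280)<40)
sides(c,M,m,129.1,range(55,145))
print("gray col 250",v[190:250,250].min(1).tolist())
a=block(im,c,M,zb,range(200,258),range(300,360),ymax=260,th=62)
# leaf nose flanks: lower edge of red, plane of leaf top
L=line(onplane(c,M,edge(m,range(254,270)),129.1)[:,:2]); Q=line(onplane(c,M,edge(m,range(290,306)),129.1)[:,:2])
print("nose apex",meet(L,Q),"inner apex expected",a+[50.9,0],[np.degrees(np.arctan(l[1][1]/l[1][0])) for l in (L,Q)])
f=bydepth(c,M,np.argwhere(m)[::40,::-1],z["d"]); A=np.c_[f[:,:2],np.ones(len(f))]; print("leaf plane tilt deg",np.degrees(np.linalg.lstsq(A,f[:,2],rcond=None)[0][:2]))
E
```

```text
side [ 85.3  -23.05] ang 0.16 0.12
side [83.35 24.03] ang -0.14 0.11
gray col 250 [246, 245, 244, 244, 244, 245, 246, 246, 247, 247, 247, 247, 246, 246, 245, 245, 245, 245, 245, 245, 244, 209, 146, 148, 148, 148, 146, 148, 148, 150, 149, 148, 149, 148, 147, 114, 54, 39, 41, 39, 39, 42, 41, 41, 41, 39, 39, 40, 40, 43, 39, 39, 38, 37, 40, 37, 41, 38, 39, 40]
meet tool [-37.47  -0.13] axis ang 0.43 angs [-44.66  45.52] res 11.05 14.97
nose apex [14.604122   1.0390387] inner apex expected [13.42734375 -0.12768173] [np.float32(-46.975906), np.float32(44.1434)]
leaf plane tilt deg [-3.29631181  8.91392616]
```

```bash
cat > chk.py <<'E'
from look import *
def chk(n,zt,lc,rc,nl,nr,rows,xc,half,ybot,th=200):
    z=np.load(n+".npz"); im=z["im"]; c=ctrl.calibration("wrist"); M=np.array(c["mount"]); v=im.astype(int); g=v.min(2)
    m=(v[...,0]>80)&(v[...,1]<70)&(v[...,2]<70)&(np.arange(420)[:,None]<ybot)&(abs(np.arange(560)-xc)<half)
    sides(c,M,m,zt-29.7,rows)
    w=g>th
    P=[line(onplane(c,M,edge(w,k,False),zt-42)[:,:2]) for k in (lc,rc)]
    N=[line(onplane(c,M,edge(m,k),zt-29.7)[:,:2]) for k in (nl,nr)]
    ang=lambda l:np.degrees(np.arctan(l[1][1]/l[1][0])).round(2)
    print("inner apex",meet(*P).round(2),[ang(l) for l in P],[l[2].round(2) for l in P]); print("nose apex",meet(*N).round(2),[ang(l) for l in N],[l[2].round(2) for l in N])
E
python3 - <<'E'
from chk import *
z=np.load("w6.npz")["im"].astype(int)
for x in (235,262,300,325): print(x,[(y,*z[y,x]) for y in range(140,190,2)] if x in(262,300) else z[130:175,x].min(1).tolist())
chk("w6",158.6,range(228,262),range(300,335),range(254,270),range(290,306),range(55,145),280,40,200,th=170)
E
```

```text
235 [40, 39, 41, 42, 39, 40, 32, 30, 18, 24, 51, 90, 106, 105, 106, 107, 106, 108, 107, 168, 237, 249, 250, 251, 251, 251, 251, 250, 249, 248, 247, 248, 248, 248, 248, 248, 250, 250, 250, 249, 248, 249, 249, 249, 249]
262 [(140, np.int64(254), np.int64(68), np.int64(55)), (142, np.int64(254), np.int64(67), np.int64(55)), (144, np.int64(253), np.int64(62), np.int64(50)), (146, np.int64(253), np.int64(67), np.int64(51)), (148, np.int64(253), np.int64(66), np.int64(52)), (150, np.int64(254), np.int64(83), np.int64(70)), (152, np.int64(254), np.int64(83), np.int64(66)), (154, np.int64(254), np.int64(87), np.int64(70)), (156, np.int64(254), np.int64(88), np.int64(74)), (158, np.int64(254), np.int64(92), np.int64(76)), (160, np.int64(254), np.int64(83), np.int64(71)), (162, np.int64(253), np.int64(59), np.int64(49)), (164, np.int64(253), np.int64(58), np.int64(42)), (166, np.int64(253), np.int64(59), np.int64(45)), (168, np.int64(253), np.int64(58), np.int64(44)), (170, np.int64(230), np.int64(42), np.int64(29)), (172, np.int64(223), np.int64(77), np.int64(72)), (174, np.int64(111), np.int
[... 1453 characters left out ...]
), (182, np.int64(249), np.int64(247), np.int64(245)), (184, np.int64(249), np.int64(247), np.int64(245)), (186, np.int64(249), np.int64(247), np.int64(245)), (188, np.int64(248), np.int64(246), np.int64(244))]
325 [39, 38, 39, 40, 40, 40, 40, 38, 41, 41, 65, 109, 132, 132, 131, 133, 132, 133, 134, 166, 227, 245, 246, 246, 247, 246, 246, 246, 246, 245, 245, 245, 245, 245, 244, 244, 244, 244, 244, 244, 244, 243, 244, 244, 245]
side [ 85.29 -23.03] ang 0.16 0.12
side [83.34 24.01] ang -0.14 0.11
inner apex [14.27  0.72] [np.float32(-45.15), np.float32(45.25)] [np.float64(0.1), np.float64(0.08)]
nose apex [14.65  1.04] [np.float32(-46.98), np.float32(44.14)] [np.float64(1.01), np.float64(0.31)]
```

In this view the nose apex (14.65, 1.04) agrees with the inner walls' meeting point (14.27, 0.72). The angles agree too, and equal bands of wall (3.5 px, as expected for 12 mm) show on both flanks with no dark gap, so it is flush. Last, the rest of the scene.

```bash
python3 - <<'E'
import cv2
a=cv2.imread("pics/top1.png")[110:330,90:450]
cv2.imwrite("pics/top1c.png",cv2.resize(a,(792,484),interpolation=cv2.INTER_CUBIC))
E
```

```text
(no output)
```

View pics/top1c.png

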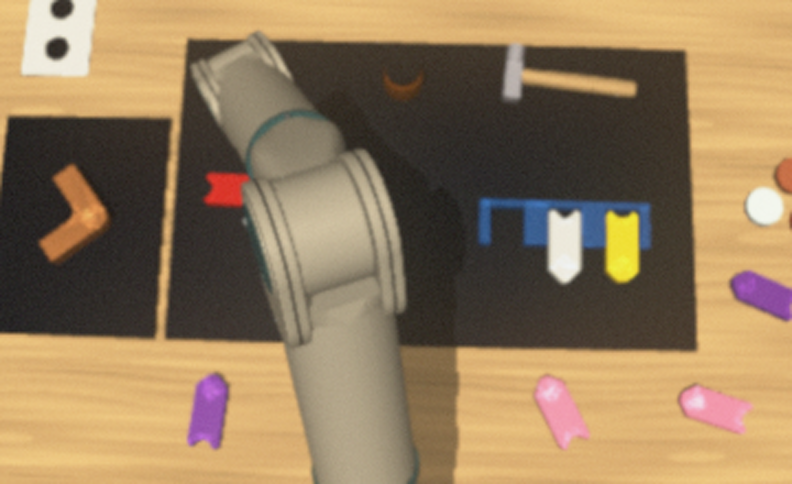

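The white and yellow leaves are unmoved in the holder at crop (564,245) and (622,245). The jar (403,80), the hammer and the parked block (80,215) are where they were.

```bash
python3 -c "
from cell import ctrl
print(ctrl.finish_job())"
```

```text
the job is handed in; nothing more can be done
None
```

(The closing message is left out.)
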